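# Hang the air trimmer on its spring balancer

## Robot

A 6-joint arm with a two-finger parallel gripper is mounted at the origin on a cart in front of the work surface, level with it; the furniture and walls round the work are solid. World frame = base frame: x ahead of the robot, y to its left, z up, the work surface at z = 0. Lengths are in mm, angles in rad, forces in N, time in s.
With the tool pointing down it reaches from about 350 to 725 mm from the base axis. Payload 4.3 kg.
Tool frame: the origin (TCP) lies midway between the tips of the shut fingers; the grasp point (between the pads) lies 19 mm behind it; z points along the fingers, y is the line along which they close (so a half turn about z gives the same grasp; the last joint's range is limited). The gripper opens to 85 mm and grips with 20 to 120 N. Pads are 22 mm wide; open, the fingers measure 114 mm over their backs; the gripper's body (76 mm by 85 mm) begins 54 mm behind the grasp point. The pads swing forward as they close: fully open they stand 13 mm farther back than shut.
Start: joints at [1.196, 0.377, 0.081, 1.274, 0, 1.46], TCP at [150.492, 554.995, 231.329] pointing down, gripper open.
Joint ranges: [-2.72, 2.72], [-0.84, 1.66], [-1.02, 1.22], [-1.77, 2.12], [-1.37, 1.28], [-3.14, 3.14]. Speed limits (rad/s): [2.57, 2.57, 3.14, 3.14, 3.14, 3.14].

## Interface

Orientations are given as a unit quaternion [w, x, y, z].
In Python, from bench import r gives the robot as it stands. Calls block until the motion is done:
- r.move_pose(position, orientation): joint-space move of the TCP to a pose.
- r.move_linear(position, frame=None, speed=150, until_force=None): straight line of the TCP; frame=None keeps the orientation; speed is the mean speed in mm/s. With until_force (N) it stops when the force on the tool has changed by that much, and returns True; else False.
- r.goto_joints(angles): joint-space move.
- r.set_gripper(opening): opening from 0.0 (shut) to 1.0 (fully open); the grip force is fixed at half the most; returns when the fingers have stopped.
- r.wait(seconds).
- r.ik(position, orientation): joint angles nearest the present ones, or None.
- r.state(): the state.
- r.grab_frame(name): name is "side" or "top"; returns the picture (480x640x3 uint8, red, green, blue); there is no depth.
- r.calibration(name): a dict with "mtx" (3x3 intrinsics, pixels), "distortion" ([k1, k2, p1, p2, k3] as OpenCV has them; the pictures are not rectified), "eye" and "attitude" of the camera in the world. Camera axes: x right, y down, z forward; pixel columns grow to the right and rows downward; lengths in mm; the calibration is good to about 2 mm. A picture is of the moment at which its call begins. calibration takes no time and is no camera call.
A pose or a line that the arm cannot do raises r.Unreachable and nothing moves.
- r.finish_job(): hands the job in; it is judged then, once.
Trained networks look in the newest picture that a camera, given by its name, has taken for a name from the list of things; names that differ only in an ending like _2 or _b are one class to them, and where a whole thing is asked for, a point or a joint stands for the part that bears it (a point fixed in the world has none). Each returns a list of dicts, best first, with "conf" (0 to 1); they miss things now and then, are a little off and sometimes report something else, mostly with a low value. They report only what shows in the picture. A call takes as long as a camera call. They do not tell look-alikes from the thing itself.
- r.spot_in(label, camera): "rect" ([left, top, right, bottom] as shares, 0 to 1, of the picture: columns of its width, rows of its height, round what is visible of it).
- r.cut_out(label, camera): "mask" (480x640 bool, what is visible of it) and "rect" ([left, top, right, bottom] as shares, 0 to 1, of the picture: columns of its width, rows of its height, round what is visible of it).
- r.landmark_of(label, camera): "point" ([column, row] as shares, 0 to 1, of the picture: columns of its width, rows of its height: a listed point, or the origin of a listed thing).
The state is a dict: "time_s": time; "qpos": joint angles; "joint_velocities": joint speeds; "effort": joint torques, N m; "tool_pos": TCP position; "tool_rot": TCP orientation; "force": force on the tool from outside, world axes, zero at the start; "moment": the same for the moment, N m; "finger_gap": opening from 0.0 (shut) to 1.0 (fully open); "finger_force": force on a finger pad.
Only numpy, scipy, OpenCV 4.12 (cv2) and the standard library are available. Lean on these libraries where they do the work, as an engineer would, in place of code of your own. Each camera call takes 0.05 s, during which the arm holds its last target. There are 200 camera calls.

## Task

The air trimmer has been left standing on the bench beside its spring balancer. Leave it standing there, pull the balancer's sprung arm down by its rubber grip and swing the hook in under the trimmer's wire bail; then ease the arm all the way up, without letting it snap, so that the trimmer hangs quietly from the hook, clear of the bench. Leave the other things lying where they are and do not knock the trimmer over.

Things in the scene. Friction and masses are not known exactly. Their poses are not given: they have to be found in the camera images.
- balancer: balancer stand, fixed to the bench: grey base plate 170x150x18 mm, round column (32 mm) and at its top a swivelling head with a spring drum 80 mm across; top of the head 0.317 m above the bench. Origin on the bench under the column's axis, z up. The arm points along this body's x axis when joint swivel is 0.
- swivel (a joint): turn of head and arm about the column's vertical axis, rad, counter-clockwise from above positive; range -0.75 to 0.75; turns freely with a little friction (about 0.4 N at the grip) and stays where it is left. Direction of the arm in the world = yaw of balancer + this angle.
- spring_arm (a joint): tilt of the sprung arm, rad: 0 = fully up against its stop (arm rises 0.17 rad towards its free end), growing as the arm is pulled down, at most 0.42. Level at 0.17. The pivot is on the column's axis 277 mm above the bench. A spring always pulls it up: about 10 N at the grip when up, 12 N when 0.35 rad down, enough to lift the trimmer to the stop.
- grip (a point): middle of the black rubber grip at the arm's free end: a round sleeve 26 mm thick, 88 mm long between two 34 mm flanges, along the arm, 345 mm from the pivot; nothing above or beside it.
- hook: open steel J-hook of 7 mm wire, hanging from a pin under the arm 265 mm from the pivot (origin on the pin's axis, 24 mm below the arm's centre line). It swings freely along the arm, so it stays plumb. Its upturned nose and opening face sideways, clockwise seen from above (the way in which joint swivel decreases); the shank is on the other side, 11 mm from the seat.
- hook_seat (a point): lowest point of the inside of the hook, where a bail rests, about 90 mm below the arm's centre line. The hook's underside is 7 mm below this point, the end of its nose 21 mm above it and 19 mm to the side, the clevis that carries it 58 mm above it. With the arm up the hook passes some 30 mm over the bail of the standing trimmer.
- trimmer: air-driven laminate trimmer, about 0.65 kg, loose, upright on its square black base 88x88x8 mm; ribbed round body 60 mm across, cap top 120 mm up, wire bail above, in the x-z plane. Origin: centre of the base's underside, z up. It stands within the hook's sweep (radii differ by at most 15 mm), the bail's plane within 0.5 rad of the arm's direction there.
- bail (a point): underside of the bail's top, in its middle, 184 mm above the trimmer's base. The bail is a fixed arch of 6 mm wire, 60 mm wide inside, 64 mm high inside above the cap; its top is 6 mm above this point.
- panel: flat plywood board with grey laminate on top, 190x250x20 mm, waiting to be trimmed; origin under its centre. Bystander.
- try_square: try square, 115x204x18 mm, lying on the board. Bystander.
- wax_tin: round wax tin, 78 mm across, 36 mm high. Bystander.
- folding_rule: folded rule, 20x226x12 mm. Bystander.
- offcut_1: wooden offcut, 45x75x22 mm. Bystander.
- red_pencil: pencil, 172 mm long, lying on the board. Bystander.
- shim_block: small wooden block, 46x40x18 mm. Bystander.
Mind the look-alikes: they are no part of the job. There is more than one size of the trimmer; the job needs the larger.

How it is judged (in metres and radians):
On the way:
1. the hook is pulled down into the bail while the trimmer still stands on the bench (horizontal distance between hook_seat and bail below 0.03 m and z of hook_seat in the frame of trimmer between 0.125 and 0.188 m and y of hook_seat in the frame of trimmer between -0.016 and 0.011 m and height (world z) of trimmer below 0.006 m and angle between trimmer's own z axis and vertical below 0.1 rad and value of joint spring_arm above 0.15 rad), for 0.1 s.
At the end, for the whole second after the job is handed in: The trimmer hangs by its bail in the hook (seat within 30 mm of the bail's middle in plan and inside the bail), its base more than 25 mm above the bench, within 0.35 rad of plumb, swinging slower than 0.08 m/s and 1 rad/s, and the arm is up within 0.04 rad of its stop (horizontal distance between hook_seat and bail below 0.03 m and z of hook_seat in the frame of trimmer between 0.125 and 0.188 m and value of joint spring_arm below 0.04 rad and height (world z) of trimmer above 0.025 m and angle between trimmer's own z axis and vertical below 0.35 rad and contact force between hook and trimmer above 1.5 N and linear speed of trimmer below 0.08 m/s and angular speed of trimmer below 1 rad/s); the robot touches nothing.
It fails at once if the trimmer is knocked over (angle between trimmer's own z axis and vertical above 0.7 rad).
It fails at once if the arm snaps up with the trimmer (faster than 0.4 m/s) (linear speed of trimmer above 0.4 m/s).
It fails at once if the arm is let snap up (hook faster than about 0.5 m/s) (velocity of joint spring_arm below -2 rad/s).
It fails at once if a bystander is moved by more than 30 mm (distance of any of panel, try_square, wax_tin, folding_rule, offcut_1, red_pencil, shim_block from where it was at the start of the episode above 0.03 m).
It also fails if it takes over 53 s, if anything falls off the work surface, if the arm or the gripper's body presses on something with over 40 N, if the wrist force passes 120 N, or if a joint passes its speed limit or range.

## Working session

There is one attempt and no reset: what is moved stays moved. The work goes in short steps, each a Python script; the robot and the scene stay as the last script left them, time stands still between calls to the robot, and variables do not carry over. Pictures are saved under pics/ and viewed, at most 10 in all, crops included, and the job is handed in when it is done.

```bash
mkdir -p pics; ls
python3 - <<'E'
from bench import r
import cv2,numpy as np
for c in("side","top"):
    im=r.grab_frame(c); cv2.imwrite(f"pics/{c}0.png",im[:,:,::-1])
    k=r.calibration(c); print(c,{a:np.round(b,4).tolist() for a,b in k.items()})
    for l in("grip","hook_seat","bail","trimmer","balancer","hook"):
        print(l,[(np.round(np.array(d["point"])*[640,480],1).tolist(),round(d["conf"],2)) for d in r.landmark_of(l,c)])
    for l in("trimmer",):
        print(l,[(np.round(np.array(d["rect"])*[640,480,640,480],1).tolist(),round(d["conf"],2)) for d in r.spot_in(l,c)])
print(r.state())
E
```

```text
pics
side {'mtx': [[468.8323, 0.0, 320.4628], [0.0, 468.8323, 235.2777], [0.0, 0.0, 1.0]], 'distortion': [-0.1053, 0.0, 0.0, 0.0, 0.0], 'eye': [504.3193, 938.4838, 576.7868], 'attitude': [0.006, -0.0026, 0.8227, -0.5685]}
grip [([272.2, 186.3], 0.79)]
hook_seat []
bail [([240.0, 267.7], 0.59), ([275.8, 192.4], 0.21)]
trimmer [([245.0, 314.5], 0.93), ([303.4, 308.2], 0.92)]
balancer [([287.8, 264.4], 0.7)]
hook [([275.0, 191.8], 0.7), ([274.4, 221.8], 0.53)]
trimmer [([286.4, 235.2, 325.8, 318.8], 0.79), ([226.8, 267.2, 260.8, 323.1], 0.72)]
top {'mtx': [[513.7724, 0.0, 320.3112], [0.0, 513.7724, 238.7742], [0.0, 0.0, 1.0]], 'distortion': [-0.0801, 0.0, 0.0, 0.0, 0.0], 'eye': [466.8058, -4.6806, 1519.7953], 'attitude': [-0.0236, 0.711, -0.7026, 0.0189]}
grip [([321.7, 206.6], 0.7)]
hook_seat [([320.5, 205.5], 0.35)]
bail [([350.7, 234.6], 0.61)]
trimmer [([346.0, 239.9], 0.9), ([335.2, 192.5], 0.74), ([244.0, 295.5], 0.5)]
balancer [([432.2, 216.4], 0.82)]
hook []
trimmer [([332.5, 223.5, 363.7, 254.3], 0.78), ([319.9, 179.5, 352.1, 201.7], 0.58), ([415.3, 271.8, 443.3, 300.1], 0.38)]
{'time_s': 0.8, 'qpos': array([ 1.19569186e+00,  3.77281713e-01,  8.10139575e-02,  1.27441620e+00,
       -1.14554595e-05,  1.46054505e+00]), 'joint_velocities': array([-0.00195645,  0.00133965,  0.00031641,  0.00020281, -0.00021653,
       -0.00013191]), 'effort': array([-4.46751974e-04, -4.63458252e+01,  2.70142597e+01, -9.48875572e-05,
       -3.36248668e-04, -2.90914109e-06]), 'tool_pos': array([150.50023863, 554.9920765 , 231.34523449]), 'tool_rot': array([1.90613301e-05, 1.32039881e-01, 9.91244403e-01, 5.31623422e-05]), 'force': array([ 0.14879756,  0.22726598, -0.17807047]), 'moment': array([0.01016581, 0.01469589, 0.01508171]), 'finger_force': 0.0, 'finger_gap': 1.0028396826476207}
```

```bash
cat > h.py <<'E'
from bench import r
import cv2,numpy as np
from scipy.spatial.transform import Rotation as R
def cam(c):
    k=r.calibration(c); w,x,y,z=k["attitude"]
    return np.array(k["mtx"]),np.array(k["distortion"]),np.array(k["eye"]),R.from_quat([x,y,z,w]).as_matrix()
def ray(c,p):
    K,D,e,A=cam(c); u=cv2.undistortPoints(np.array([[p]],float),K,D)[0,0]
    return e,A@np.array([u[0],u[1],1])
def atz(c,p,z):
    e,d=ray(c,p); return e+d*(z-e[2])/d[2]
def proj(c,P):
    K,D,e,A=cam(c); return cv2.projectPoints((np.atleast_2d(P)-e)@A,np.zeros(3),np.zeros(3),K,D)[0][:,0]
E
python3 - <<'E'
from h import *
for n,c,p,z in[("T bail","top",(350.7,234.6),184),("T big","top",(346,239.9),0),("T2","top",(335.2,192.5),0),("bal","top",(432.2,216.4),0),("bal s","side",(287.8,264.4),0),
 ("grip top","top",(321.7,206.6),335),("grip side","side",(272.2,186.3),335),("trim s1","side",(245,314.5),0),("trim s2","side",(303.4,308.2),0),("bail s","side",(240,267.7),184)]: print(n,atz(c,p,z).round(1))
for c,b in(("side",(180,130,360,340)),("top",(220,140,460,320))):
    im=cv2.imread(f"pics/{c}0.png"); x0,y0,x1,y1=b
    s=800/(x1-x0); s=min(s,600/(y1-y0)); cv2.imwrite(f"pics/{c}0c.png",cv2.resize(im[y0:y1,x0:x1],None,fx=s,fy=s,interpolation=2)[:600,:800]);print(s)
E
```

```text
T bail [558.9 -74.3 184. ]
T big [555.7 -70.1   0. ]
T2 [696.8 -36.7   0. ]
bal [ 628.8 -326.5    0. ]
bal s [ 620.4 -341.4    0. ]
grip top [612.8   1.3 335. ]
grip side [614.2  17.3 335. ]
trim s1 [701.9 -46.5   0. ]
trim s2 [561.8 -78.    0. ]
bail s [678.7  83.  184. ]
2.857142857142857
3.3333333333333335
```

View pics/side0c.png

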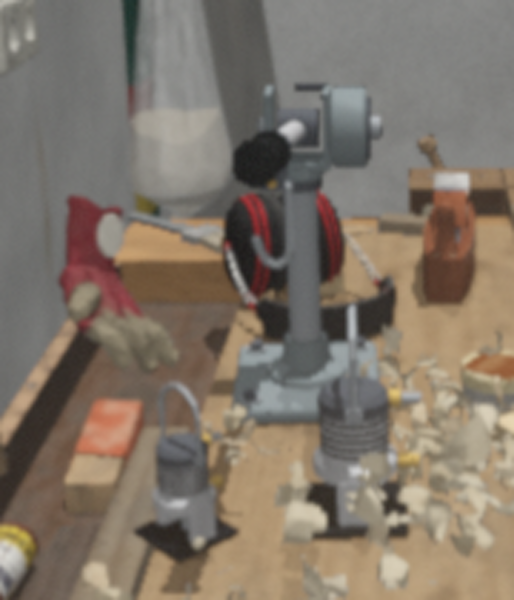

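View pics/top0c.png

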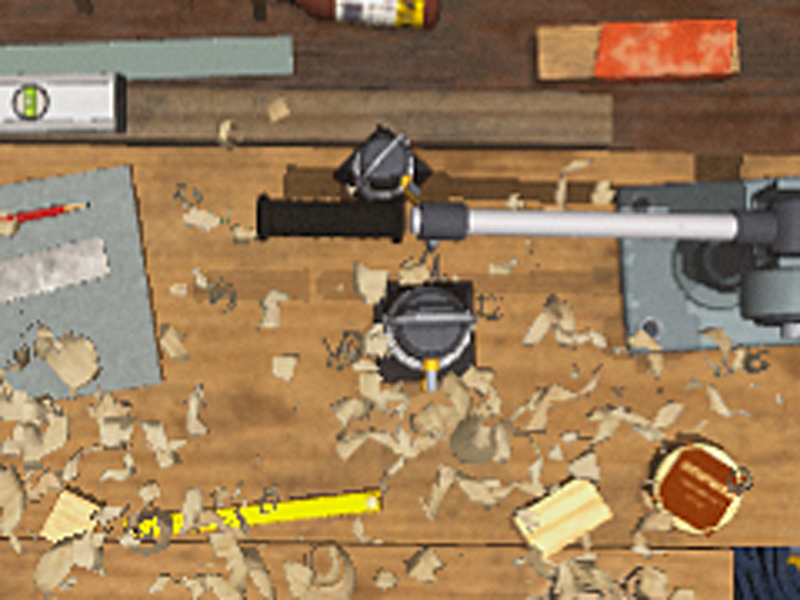

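View pics/side0.png

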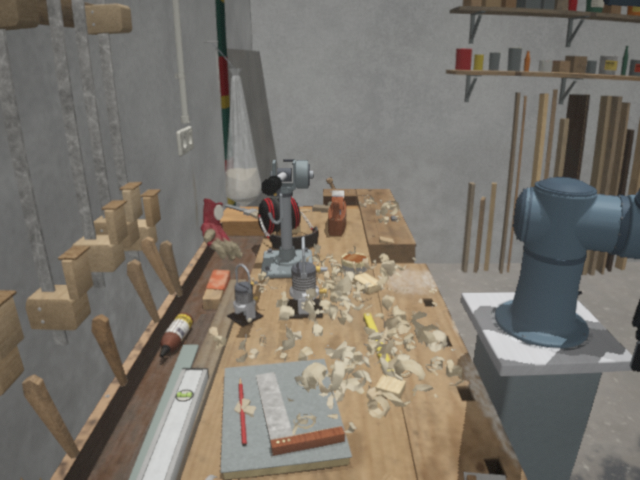

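The close-ups show the larger trimmer near (346,240) in the top view and (303,308) in the side view. The smaller look-alike is at (335,192) in the top view. The arm points along +y and passes just over the look-alike, with the hook's nose facing +x. So I swing the arm counter-clockwise (towards the robot) past the trimmer, pull down, and come back clockwise.

```bash
cat >> h.py <<'E'
def armpt(px,py,phi,th,s,drop=0):  # th = tilt below level
    rr=s*np.cos(th)-drop*np.sin(th)
    return np.array([px+rr*np.cos(phi),py+rr*np.sin(phi),277-s*np.sin(th)-drop*np.cos(th)])
E
python3 - <<'E'
from h import *
from scipy.optimize import least_squares
r.grab_frame("top")
im=cv2.imread("pics/top0.png").astype(int)
m=r.cut_out("spring_arm","top")
for d in m: print("arm",d["conf"],d["rect"])
M=m[0]["mask"]; ys,xs=np.nonzero(M); print(xs.min(),xs.max())
for x in range(294,450,6):
    y=ys[xs==x]; print(x,len(y),y.mean().round(1) if len(y) else '',end='; ')
# fit
g=im.sum(2)
xs2=np.arange(366,436,4); yc=[]
for x in xs2:
    col=g[196:218,x]; w=np.clip(col-480,0,None); yc.append((w*np.arange(196,218)).sum()/max(w.sum(),1))
print("\nshaft",np.round(yc,1))
for n in("bail","trimmer","grip","balancer"):
    for d in r.landmark_of(n,"top")[:2]: print(n,np.array(d["point"])*[640,480],d["conf"])
print("bail side",atz("side",(303.2,238.5),188), "bail top crop",atz("top",(220+430/3.333,140+321/3.333),188))
ends=np.array([[220+257/3.333,140+217/3.333],[220+404/3.333,140+219.5/3.333]])
def f(p):
    a=proj("top",[armpt(*p,-.17,345+49),armpt(*p,-.17,345-49)])-ends
    q=proj("top",[armpt(*p,-.17,s) for s in range(60,300,5)])
    l=np.interp(xs2,q[::-1,0] if q[0,0]>q[-1,0] else q[:,0],q[::-1,1] if q[0,0]>q[-1,0] else q[:,1])-yc
    return np.r_[a.ravel(),l*.5]
s=least_squares(f,[629,-330,1.6],loss="soft_l1"); print(s.x,s.cost,s.fun.round(1))
print(proj("side",armpt(*s.x,-.17,345)),proj("top",[[s.x[0],s.x[1],0],[s.x[0],s.x[1],317]]),proj("side",[[s.x[0],s.x[1],18],[s.x[0],s.x[1],250]]))
E
```

```text
arm 0.75 [0.467, 0.4142, 0.7298, 0.4517]
297 466
294 0 ; 300 12 204.5; 306 11 205.0; 312 11 205.0; 318 11 205.0; 324 11 205.0; 330 11 205.0; 336 11 205.0; 342 0 ; 348 13 207.0; 354 11 206.0; 360 9 206.0; 366 8 205.5; 372 9 206.0; 378 8 206.5; 384 8 206.5; 390 8 206.5; 396 7 206.0; 402 6 206.5; 408 7 206.0; 414 8 206.5; 420 7 207.0; 426 8 207.5; 432 8 207.5; 438 8 207.5; 444 11 208.0; 
shaft [206.2 206.3 205.2 206.6 206.5 206.5 206.6 206.7 205.8 205.2 207.  207.1
 207.2 207.4 207.4 207.5 207.5 207.6]
bail [334.976 186.576] 0.97
bail [348.224 237.312] 0.63
trimmer [344.192 238.8  ] 0.83
trimmer [336.192 194.976] 0.76
grip [320.    204.576] 0.66
balancer [435.008 220.8  ] 0.69
bail side [558.08262111 -69.26758212 188.        ] bail top crop [554.0962439  -69.77354392 188.        ]
[ 621.15751636 -333.00441605    1.58744035] 1.71317088341517 [ 1.2 -0.1 -1.2 -0.1 -0.  -0.   0.5 -0.1 -0.  -0.  -0.  -0.   0.4  0.8
 -0.1 -0.1 -0.1 -0.1 -0.1 -0.1 -0.1 -0.1]
[[272.09206478 184.83949424]] [[434.38252587 218.97631252]
 [463.06653068 205.80664524]] [[287.1443739  260.02241581]
 [284.51810252 183.81092994]]
```

```bash
cat >> h.py <<'E'
AX=[621.2,-333.0]
def quat(phi,th):
    z=-np.array([np.cos(phi)*np.sin(th),np.sin(phi)*np.sin(th),np.cos(th)])
    y=SG*np.array([np.sin(phi),-np.cos(phi),0]); x=np.cross(y,z)
    q=R.from_matrix(np.c_[x,y,z]).as_quat(); return [q[3],q[0],q[1],q[2]],z
SG=1
def pose(phi,th,back=0,dr=0,ext=21):
    q,z=quat(phi,th); p=armpt(*AX,phi,th,345+dr)+z*(ext-back); return p.tolist(),q
E
python3 - <<'E'
import h
from h import *
for s in(1,-1):
    h.SG=s
    for a in[(1.587,-.17,100),(1.587,-.17,60),(1.587,-.17,0),(2.03,-.17,0),(2.03,.16,0),(1.81,.16,0),(1.81,-.17,0),(1.81,-.17,90)]:
        j=r.ik(*pose(*a)); print(s,a,None if j is None else np.round(j,2))
E
```

```text
1 (1.587, -0.17, 100) [-0.2   0.59  0.9   1.91  0.17  1.35]
1 (1.587, -0.17, 60) [-0.19  0.53  0.68  1.75  0.17  1.36]
1 (1.587, -0.17, 0) [-0.17  0.49  0.45  1.57  0.17  1.38]
1 (2.03, -0.17, 0) [-0.27  0.24  0.09  1.54  0.13  0.83]
1 (2.03, 0.16, 0) [-0.11  0.12 -0.35  1.01 -0.13  1.  ]
1 (1.81, 0.16, 0) [-0.04  0.29 -0.13  1.1  -0.15  1.29]
1 (1.81, -0.17, 0) [-0.21  0.35  0.25  1.54  0.15  1.12]
1 (1.81, -0.17, 90) [-0.23  0.41  0.57  1.8   0.15  1.1 ]
-1 (1.587, -0.17, 100) [-0.2   0.59  0.9   1.91  0.17 -1.79]
-1 (1.587, -0.17, 60) [-0.19  0.53  0.68  1.75  0.17 -1.78]
-1 (1.587, -0.17, 0) [-0.17  0.49  0.45  1.57  0.17 -1.76]
-1 (2.03, -0.17, 0) [-0.27  0.24  0.09  1.54  0.13 -2.31]
-1 (2.03, 0.16, 0) [-0.11  0.12 -0.35  1.01 -0.13 -2.15]
-1 (1.81, 0.16, 0) [-0.04  0.29 -0.13  1.1  -0.15 -1.85]
-1 (1.81, -0.17, 0) [-0.21  0.35  0.25  1.54  0.15 -2.02]
-1 (1.81, -0.17, 90) [-0.23  0.41  0.57  1.8   0.15 -2.05]
```

Run:
```python
from h import *
r.move_pose(*pose(1.587,-.17,100,dr=60))
r.move_pose(*pose(1.587,-.17,85))
p,q=pose(1.587,-.17); print(r.move_linear(p,q,speed=120,until_force=12))
f0=r.state()["force"]
r.set_gripper(0.0); s=r.state(); print(s["time_s"],f0,s["force"],s["finger_gap"],s["finger_force"],s["tool_pos"],p)
for c in("top","side"):cv2.imwrite(f"pics/{c}1.png",r.grab_frame(c)[:,:,::-1])
a=cv2.imread("pics/top1.png")[140:320,220:460];b=cv2.imread("pics/side1.png")[130:340,180:420]
a=cv2.resize(a,(400,300));b=cv2.resize(b,(343,300));cv2.imwrite("pics/c1.png",np.hstack([a,b]))
```

```text
False
5.425 [-0.04259337 -0.40222924  0.0019765 ] [-0.51972737 -0.16694539  2.63421848] 0.2957934068083027 58.74055087566376 [615.87522397  10.36260394 315.060272  ] [615.6329924831527, 10.5344699420631, 314.67063032301286]
```

View pics/c1.png

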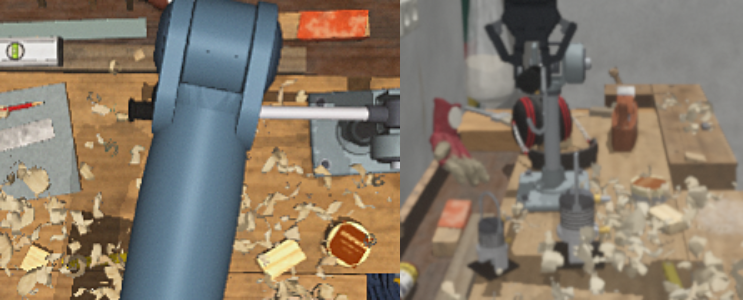

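```bash
cat >> h.py <<'E'
import json,os
def go(phi1,th1,speed=100,step=.05,k=.08,lim=60):
    S=json.load(open("s.json")); phi0,th0,dr=S
    n=max(1,int(np.ceil(max(abs(phi1-phi0),abs(th1-th0))/step)))
    for i in range(1,n+1):
        phi=phi0+(phi1-phi0)*i/n; th=th0+(th1-th0)*i/n
        p,q=pose(phi,th,dr=dr); r.move_linear(p,q,speed=speed)
        s=r.state(); F=s["force"]; u=np.array([np.cos(phi),np.sin(phi)]); fr=F[:2]@u; ft=F[:2]@[-u[1],u[0]]
        dr+=float(np.clip(fr*k,-1.5,1.5)); json.dump([phi,th,dr],open("s.json","w"))
        print(f"t{s['time_s']:.2f} phi{phi:.3f} th{th:.3f} fr{fr:.1f} ft{ft:.1f} fz{F[2]:.1f} mx{np.linalg.norm(s['moment']):.2f} dr{dr:.1f} gap{s['finger_gap']:.2f}")
        if np.linalg.norm(F)>lim: print("FORCE"); return False
    return True
E
echo '[1.587,-0.17,0.0]'>s.json
python3 - <<'E'
from h import *
go(1.587,-.15) and go(2.03,-.15)
E
```

```text
t5.78 phi1.587 th-0.150 fr-2.4 ft-0.2 fz8.7 mx0.30 dr-0.2 gap0.30
t6.09 phi1.636 th-0.150 fr-1.4 ft0.1 fz8.4 mx0.24 dr-0.3 gap0.29
t6.41 phi1.685 th-0.150 fr-0.4 ft0.3 fz7.5 mx0.27 dr-0.3 gap0.30
t6.72 phi1.735 th-0.150 fr-1.1 ft0.4 fz8.6 mx0.21 dr-0.4 gap0.29
t7.04 phi1.784 th-0.150 fr-0.8 ft0.4 fz9.0 mx0.18 dr-0.5 gap0.29
t7.36 phi1.833 th-0.150 fr-0.0 ft0.2 fz9.1 mx0.19 dr-0.5 gap0.29
t7.67 phi1.882 th-0.150 fr-1.2 ft-0.5 fz9.0 mx0.21 dr-0.6 gap0.29
t7.99 phi1.932 th-0.150 fr-0.6 ft-0.7 fz8.9 mx0.17 dr-0.6 gap0.30
t8.31 phi1.981 th-0.150 fr-1.4 ft0.2 fz8.7 mx0.23 dr-0.7 gap0.29
t8.62 phi2.030 th-0.150 fr0.2 ft-0.9 fz8.6 mx0.25 dr-0.7 gap0.30
```

Run:
```python
from h import *
go(2.03,.155)
cv2.imwrite("pics/side2.png",r.grab_frame("side")[:,:,::-1])
for l in("hook","hook_seat","bail","trimmer","grip"): print(l,[(np.round(np.array(d["point"])*[640,480],1).tolist(),round(d["conf"],2)) for d in r.landmark_of(l,"side")])
phi,th,dr=json.load(open("s.json"))
P=armpt(*AX,phi,th,265,24); P[2]-=66; print("seat",P,proj("side",P),"bail proj",proj("side",[556,-71,184]))
b=cv2.imread("pics/side2.png")[170:330,240:440];cv2.imwrite("pics/s2c.png",cv2.resize(b,(750,600),interpolation=2))
```

```text
t8.93 phi2.030 th-0.106 fr-0.1 ft-0.9 fz8.7 mx0.17 dr-0.7 gap0.29
t9.22 phi2.030 th-0.063 fr-0.6 ft0.4 fz8.9 mx0.25 dr-0.8 gap0.29
t9.53 phi2.030 th-0.019 fr0.3 ft-0.6 fz10.1 mx0.32 dr-0.8 gap0.29
t9.82 phi2.030 th0.024 fr1.4 ft0.2 fz9.3 mx0.37 dr-0.6 gap0.29
t10.12 phi2.030 th0.068 fr1.7 ft-0.5 fz10.2 mx0.34 dr-0.5 gap0.29
t10.43 phi2.030 th0.111 fr3.3 ft0.6 fz10.1 mx0.41 dr-0.2 gap0.30
t10.72 phi2.030 th0.155 fr1.8 ft-0.3 fz10.0 mx0.33 dr-0.1 gap0.29
hook [([327.1, 221.3], 0.62)]
hook_seat [([328.6, 249.8], 0.55)]
bail [([303.6, 237.2], 0.92), ([237.7, 265.6], 0.64)]
trimmer [([244.6, 315.4], 0.93), ([307.1, 309.6], 0.72), ([327.3, 223.2], 0.72), ([279.3, 415.1], 0.44), ([373.9, 344.0], 0.31)]
grip [([343.3, 229.3], 0.7), ([327.5, 220.5], 0.4)]
seat [ 506.79324867 -101.62160272  146.37699695] [[325.51897882 249.77557929]] bail proj [[304.16878395 239.84226113]]
```

View pics/s2c.png

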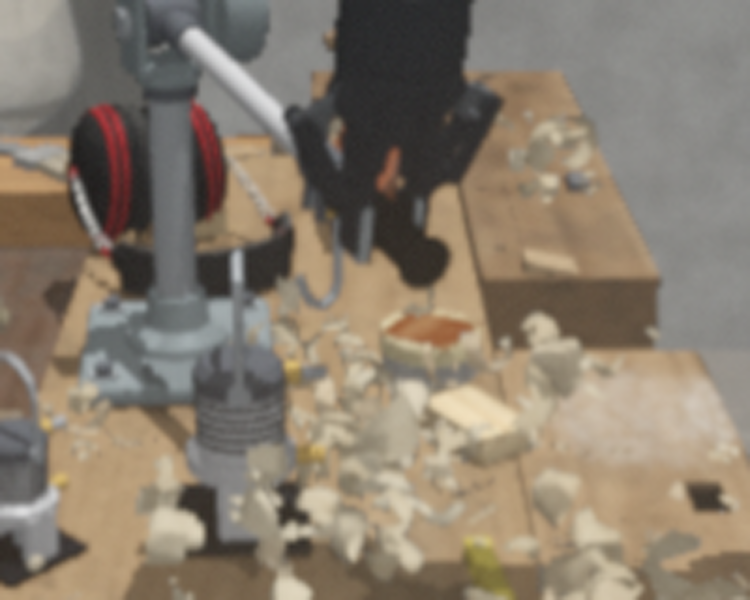

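Run:
```python
from h import *
go(1.90,.155,speed=80) and go(1.822,.155,speed=50,step=.02,lim=25)
for c in("side","top"):cv2.imwrite(f"pics/{c}3.png",r.grab_frame(c)[:,:,::-1])
for l in("hook_seat","bail","trimmer"): print(l,[(np.round(np.array(d["point"])*[640,480],1).tolist(),round(d["conf"],2)) for d in r.landmark_of(l,"side")])
phi,th,dr=json.load(open("s.json"))
P=armpt(*AX,phi,th,265,24); P[2]-=66; print("seat",P,proj("side",P))
b=cv2.imread("pics/side3.png")[200:320,240:390];cv2.imwrite("pics/s3c.png",cv2.resize(b,(750,600),interpolation=2))
```

```text
t11.36 phi1.987 th0.155 fr2.6 ft-0.5 fz11.5 mx0.32 dr0.1 gap0.29
t11.69 phi1.943 th0.155 fr1.8 ft-0.6 fz11.3 mx0.22 dr0.2 gap0.29
t12.03 phi1.900 th0.155 fr1.2 ft1.1 fz10.7 mx0.22 dr0.3 gap0.29
t12.31 phi1.881 th0.155 fr0.8 ft0.7 fz10.3 mx0.20 dr0.4 gap0.29
t12.59 phi1.861 th0.155 fr0.2 ft-0.1 fz10.1 mx0.21 dr0.4 gap0.29
t12.88 phi1.841 th0.155 fr1.2 ft-0.1 fz11.2 mx0.18 dr0.5 gap0.30
t13.16 phi1.822 th0.155 fr0.7 ft0.3 fz10.0 mx0.20 dr0.6 gap0.29
hook_seat [([300.6, 254.0], 0.58)]
bail [([302.0, 237.4], 0.82), ([311.3, 236.7], 0.35)]
trimmer [([301.8, 309.1], 0.7), ([244.6, 316.0], 0.6)]
seat [557.03961664 -82.98337519 146.37699695] [[304.25813419 252.8328954 ]]
```

View pics/s3c.png

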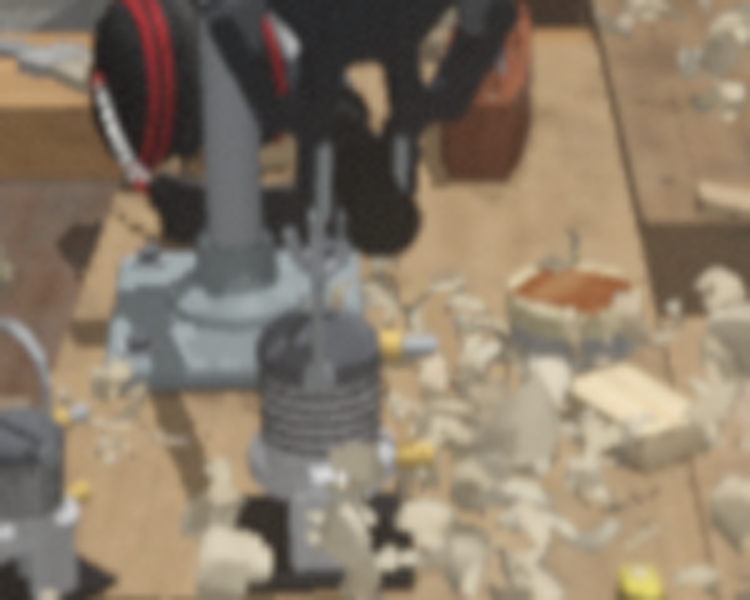

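Seen edge-on, the bail (crop x≈316) lies between the hook's nose (x≈291) and its shank (x≈340). The trimmer is still standing and there's almost no side force. I'll lift slowly.

Run:
```python
from h import *
go(1.822,-.165,speed=30,step=.04)
r.wait(1.0)
for c in("side","top"):cv2.imwrite(f"pics/{c}4.png",r.grab_frame(c)[:,:,::-1])
s=r.state();print(s["force"],s["time_s"])
for l in("hook_seat","bail","trimmer","grip"): print(l,[(np.round(np.array(d["point"])*[640,480],1).tolist(),round(d["conf"],2)) for d in r.landmark_of(l,"side")])
b=cv2.imread("pics/side4.png")[180:330,220:407];cv2.imwrite("pics/s4c.png",cv2.resize(b,(748,600),interpolation=2))
```

```text
t14.02 phi1.822 th0.115 fr-0.2 ft-0.0 fz10.0 mx0.21 dr0.6 gap0.30
t14.62 phi1.822 th0.075 fr-1.2 ft0.2 fz10.0 mx0.22 dr0.5 gap0.30
t15.23 phi1.822 th0.035 fr-1.4 ft0.3 fz9.3 mx0.17 dr0.4 gap0.29
t15.84 phi1.822 th-0.005 fr-3.1 ft-0.8 fz4.1 mx0.70 dr0.1 gap0.29
t16.45 phi1.822 th-0.045 fr-5.5 ft0.5 fz3.9 mx1.06 dr-0.3 gap0.29
t17.06 phi1.822 th-0.085 fr-5.1 ft-0.3 fz3.6 mx0.93 dr-0.7 gap0.30
t17.67 phi1.822 th-0.125 fr-1.1 ft-1.1 fz4.3 mx0.42 dr-0.8 gap0.29
t18.27 phi1.822 th-0.165 fr0.6 ft-1.5 fz3.4 mx0.27 dr-0.8 gap0.29
[-0.49539554  4.02722705  3.70484248] 19.375
hook_seat [([305.6, 218.8], 0.57), ([373.3, 346.1], 0.51)]
bail [([304.6, 218.6], 0.93), ([237.3, 267.0], 0.67)]
trimmer [([304.0, 286.6], 0.6), ([246.4, 316.9], 0.6)]
grip [([309.6, 181.0], 0.8)]
```

View pics/s4c.png

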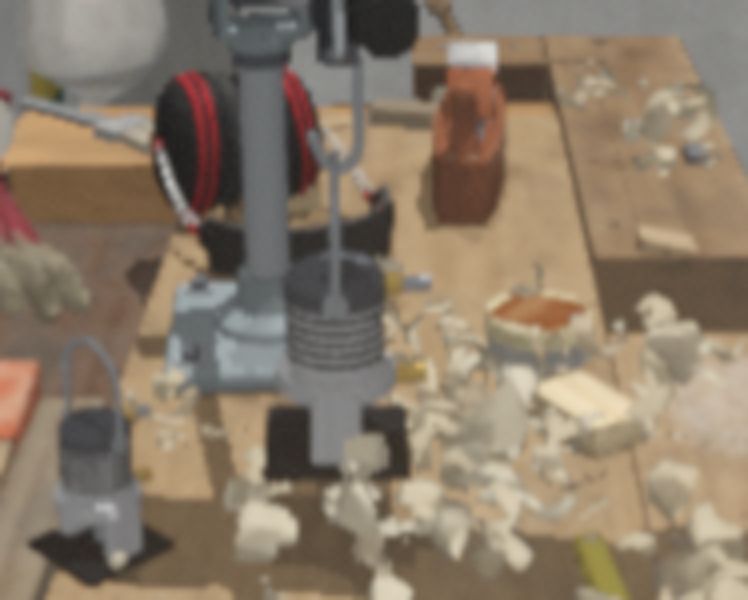

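The trimmer is hanging in the hook, with the bail in the seat at crop (335,160). I'll ease the last bit to the stop until the upward pull on the grip vanishes.

Run:
```python
from h import *
phi,th,dr=json.load(open("s.json"))
while th>-.21:
    th-=.005; go(phi,th,speed=20)
    r.wait(.2); fz=r.state()["force"][2]; print(round(fz,2))
    if fz<0.3: break
```

```text
t19.82 phi1.822 th-0.170 fr4.4 ft-1.4 fz4.4 mx0.97 dr-0.4 gap0.29
3.46
t20.27 phi1.822 th-0.175 fr5.2 ft-0.7 fz-3.1 mx0.60 dr-0.0 gap0.30
-3.82
```

Run:
```python
from h import *
go(1.822,-.174,speed=20)
r.wait(1.0); print(r.state()["force"])
r.set_gripper(1.0)
phi,th,dr=json.load(open("s.json"))
p,q=pose(phi,th,back=95,dr=dr); r.move_linear(p,q,speed=60)
out=[]
for i in range(4):
    r.wait(.6); im=r.grab_frame("side")
    out.append([np.round(np.array(d[0]["point"])*[640,480],1).tolist() if d else None for d in (r.landmark_of(l,"side") for l in("bail","trimmer","hook_seat","grip"))])
print(*out,sep="\n"); s=r.state(); print(s["time_s"],s["force"],s["tool_pos"])
print("grip at stop expected",proj("side",armpt(*AX,1.822,-.17,345)))
cv2.imwrite("pics/side5.png",im[:,:,::-1])
b=im[130:330,220:470,::-1];cv2.imwrite("pics/s5c.png",cv2.resize(b,(750,600),interpolation=2))
```

```text
t20.73 phi1.822 th-0.174 fr2.7 ft-0.6 fz-6.2 mx0.27 dr0.2 gap0.29
[  0.47758378  -0.03310176 -14.99141079]
[[237.5, 265.0], [305.3, 287.9], [302.8, 218.4], [308.5, 181.6]]
[[240.5, 262.7], [248.1, 318.6], [304.2, 221.0], [310.0, 178.8]]
[[303.4, 218.7], [302.9, 290.3], [304.5, 221.3], [308.4, 183.4]]
[[302.7, 218.0], [303.8, 290.4], [304.6, 221.9], None]
27.475 [-0.26007093  0.22480451  0.4173878 ] [539.87471099 -16.078716   409.6561799 ]
grip at stop expected [[310.70773369 183.34092027]]
```

View pics/s5c.png

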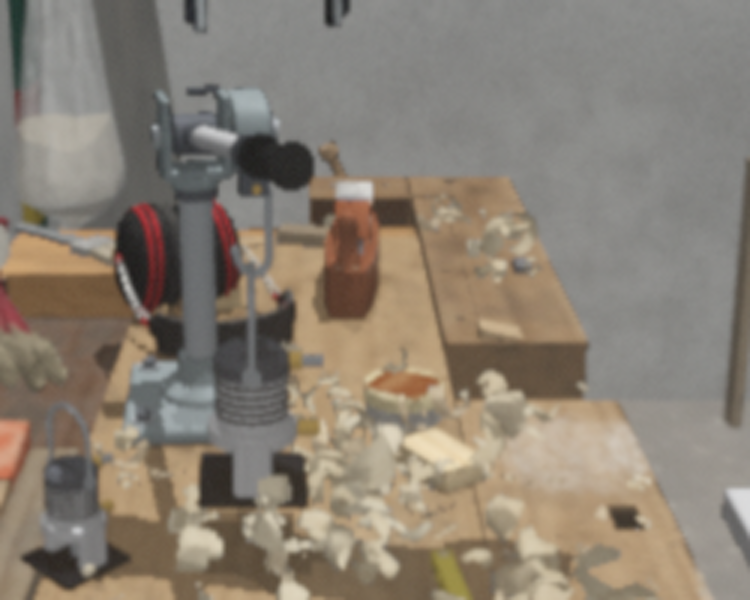

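The gripper is clear, the arm is up with the grip at about (310,183), as expected at the stop, and the trimmer hangs free. I'll let it settle, check that it's still, and hand in.

Run:
```python
from h import *
r.wait(10)
fs=[]
for i in range(6): fs.append(r.grab_frame("side")[200:310,270:340].astype(np.float32).mean(2)); r.wait(.2)
print([np.round(cv2.phaseCorrelate(fs[0],f)[0],2).tolist() for f in fs[1:]])
print(r.state()["time_s"]); print(r.finish_job())
```

```text
[[-0.03, 0.03], [-0.06, 0.05], [-0.04, 0.01], [-0.01, 0.02], [-0.05, 0.04]]
38.975
the job is handed in; nothing more can be done
None
```

The larger trimmer is hanging still from the hook, clear of the bench, with the arm up at its stop and the gripper clear; I handed the job in at 39 s, but no verdict came back.

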